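# Riddle the returns tray and pass the vial through the one-way gate

## Robot

A 6-joint arm with a two-finger parallel gripper is mounted at the origin on the work surface; the furniture and walls round the work are solid. World frame = base frame: x ahead of the robot, y to its left, z up, the work surface at z = 0. Lengths are in m, angles in rad, forces in N, time in s.
With the tool pointing down it reaches from about 0.35 to 0.725 m from the base axis. Payload 6 kg.
Tool frame: the origin (TCP) lies on the centre line of the jaws, within the pads' length; the fingertips stand 14 mm ahead of it and the grasp point (between the pads) lies 5 mm behind it (robot.tip_extent is the distance from the TCP to the fingertips, in m); z points along the fingers, y is the line along which they close (so a half turn about z gives the same grasp; the last joint's range is limited). The gripper opens to 85 mm and grips with 20 to 120 N. Pads are 22 mm wide; open, the fingers measure 114 mm over their backs; the gripper's body (76 mm by 85 mm) begins 54 mm behind the grasp point. The pads swing forward as they close: fully open they stand 13 mm farther back than shut.
Start: joints at [-0.917, 0.04, 0.085, 0, -1.615, -0.334], TCP at [0.189, -0.57, 0.245] pointing down, gripper open.
Joint ranges: [-2.56, 2.56], [-1.29, 2.01], [-1.08, 1.49], [-3.29, 1.98], [-2.81, -0.18], [-2.99, 2.99]. Speed limits (rad/s): [2.57, 2.57, 3.01, 3.14, 3.14, 3.14].

## Interface

Orientations are given as a unit quaternion [w, x, y, z].
In Python, from rig import sense, viewer, ticket, robot gives the robot as it stands.
- The arm moves only by the tool apply_moves, never from a script. Its argument "rows" is a list of rows, each a list of 6 numbers: the shift along the world's x, y, z in mm, then the turn, a rotation vector about the world's x, y, z in degrees. In form: [[dx, dy, dz, rx, ry, rz], ...]. A call has 1 to 10 rows; each row shifts and turns the commanded pose from where the row before left it; what a row does not reach is not made up. A row lasts 1/10 s, in which the tool goes at most 50 mm and 8.59 degrees, less where a joint would pass 70% of its speed; a pose out of reach is approached as far as the arm can. A call is refused whole if a number of a shift passes 50 or a number of a turn 8.59, either way. A call with a gripper value outside its range is refused whole. "gripper" is the opening, from 0 (shut) to 1 (fully open), set as the call begins (left out, the last holds). The fingers move at their own pace and stop on an object; "grip_force" is the grip in N (left out, the last holds). Time passes only in rows, so rows that do not move let the fingers close. It gives the time, the measured TCP pose, the force, the opening and the grip force at its end, in the units of the state.
- sense(): the state, without advancing time (a new reading comes with each control period).
- viewer.get_image(name): name is "scene" or "top"; returns a dict with "pixels" (400x640x3 uint8, red, green, blue), "fx", "fy", "cx", "cy" (pixels), "extrinsics" (4x4, takes a point from world to camera coordinates). Camera axes: x right, y up, looking along -z (the intrinsics and any distortion apply to the point x, -y, -z); pixel columns grow to the right and rows downward; lengths in m; the calibration is good to about 2 mm. A picture is of the moment at which its call begins. There is no depth.
- ticket.sign_off(): hands the job in; it is judged then, once.
The state is a dict: "time_s": time; "joint_positions": joint angles; "joint_velocities": joint speeds; "joint_torque": joint torques, N m; "tool_pos": TCP position; "orientation": TCP orientation; "contact_force": force on the tool from outside, world axes, zero at the start; "torque": the same for the moment, N m; "grip_width": opening from 0.0 (shut) to 1.0 (fully open); "grip_force": force on a finger pad.
Only numpy, scipy, OpenCV 4.12 (cv2) and the standard library are available. Lean on these libraries where they do the work, as an engineer would, in place of code of your own. Each camera call takes 0.05 s, during which the arm holds its last target. There are 200 camera calls.

## Task

Tip the hinged tray up by its bar so that the loose rubber stoppers drop through the bar grate into the pan below and the vial stays on top of the bars, and lower the tray again. Then pick the vial off the grate, lay it lengthwise on the two rails in front of the sprung one-way gate, and push it along the rails through the gate (never lifting it over) until the gate has swung shut by itself with the vial behind it. Leave the timer, beaker and dropper bottle where they stand.

Things in the scene. Friction and masses are not known exactly. Their poses are not given: they have to be found in the camera images.
- stand: Fixed bare-metal sorting stand, 134 mm wide (its x), 250 mm long (its y). Origin on the table straight below the tray's hinge line. On its -y side is the bar grate over a pan (pan floor 4 mm above the table); on its +y side lies the hinged tray, which empties toward -y.
- grate_mid (a point): Middle of the grate at bar-top height, 48 mm above the table, axes as the stand's; 68 mm (-y) from the hinge line. 7 round bars 6 mm thick along x, every 21 mm, gaps 15 mm. Grate space x -63..63, y -76..68 mm from here; side walls rise 16 mm above the bars, end wall 12 mm. The tipped vial usually rests in a groove between two bars, its centre some 7 mm above the bar tops.
- tray (a joint): Hinge of the grey tray, rad: 0 = flat, grows to 1.2 as the bar end is lifted. Hinge line along the stand's x through (0, 0, 43 mm) of the stand. Tray 120 mm wide, 105 mm long, floor level with the bar tops, walls 14 mm high on the sides and back, open toward the grate. 0.2 kg; falls back if let go. By about 1.0 rad everything has slid out.
- tray_bar (a point): Middle of the tray's round lifting bar: 8 mm thick, 76 mm free length along the stand's x; tray flat: 140 mm (+y) from the hinge line, 70 mm above the table, 30 mm clear of the tray's back wall. It can turn between finger pads. Axes are the tray's: x along the bar, y away from the hinge.
- vial_mid (a point): Centre of the small white vial with grey cap, 23 mm diameter, 43 mm long (cap 16 mm diameter), about 40 g. The point's z axis runs along the vial from base to cap. It starts lying in the tray.
- stopper0_mid (a point): Centre of a dark rubber stopper, 12 mm diameter, 8.5 mm high; starts in the tray.
- stopper1_mid (a point): Centre of a second such stopper.
- stopper2_mid (a point): Centre of a third such stopper.
- passage: Fixed one-way passage, open on top. Origin on the table below the middle of the shut gate; its +x is the way through. Two steel rails (6 mm rods, axes at y = -10.5 and +10.5 mm, tops 10 mm above the table) run from x = -112 to +150 mm; a vial lying along them has its centre 17 mm above the table. Gate posts at x = -6..2 mm, 65 mm apart, 52 mm high.
- rails_start (a point): Point midway between the rails at rail-top height, 60 mm before the gate: a place to lay the vial. No side walls here (none before the gate posts). Axes as the passage's.
- pen_mid (a point): Middle of where the vial should end, at rail-top height, 100 mm past the gate; axes as the passage's. The pen's walls are 46 mm high above the table, inner faces at y = -35 and +35 mm, end wall 152 mm past the gate.
- gate (a joint): Sprung steel gate, rad: 0 = shut against its stop; turns only inward (+x), to 1.45, about an upright hinge at (1, 32) mm of the passage; springs shut by itself in about half a second (under 0.5 N at its middle). Leaf 61 mm long, 3 mm thick, 13 to 47 mm above the table; it sweeps to x = 62 mm, so the vial's near end must be past that for it to shut.
- gate_edge (a point): Middle height of the free edge of the gate leaf, 30 mm above the table.
- timer: Bench timer 66 x 92 x 28 mm, origin under its middle; a bystander.
- beaker: Plastic beaker 77 mm wide, 93 mm high, origin under its middle; a bystander.
- dropper: Dropper bottle 33 mm wide, 102 mm high, origin under its middle; a bystander.

How it is judged:
On the way, in this order (a step that is already met when the one before it is completed fails the run):
1. the tray is tipped up and the vial is on the grate (value of joint tray above 0.3 rad and x of vial_mid in the frame of stand between -0.063 and 0.063 m and y of vial_mid in the frame of stand between -0.144 and -0.005 m and z of vial_mid in the frame of stand between 0.045 and 0.075 m), for 0.2 s.
2. the vial lies lengthwise on the two rails in front of the shut gate (x of vial_mid in the frame of passage between -0.13 and -0.015 m and y of vial_mid in the frame of passage between -0.012 and 0.012 m and height (world z) of vial_mid below 0.026 m and angle between the z axis of vial_mid and the x axis of passage, either way round below 0.35 rad and value of joint gate below 0.08 rad), for 0.2 s.
3. the vial is in the gateway and the gate is pushed open (x of vial_mid in the frame of passage between -0.005 and 0.05 m and y of vial_mid in the frame of passage between -0.03 and 0.03 m and height (world z) of vial_mid below 0.035 m and value of joint gate above 0.4 rad), for 0.05 s.
At the end, for the whole second after the job is handed in: The vial lies low in the pen behind the gate (centre over 50 mm past the gate, below 35 mm, at rest), the gate is shut (under 0.08 rad), all three stoppers are in the pan under the grate, and the tray is down again (under 0.1 rad) (x of vial_mid in the frame of passage between 0.05 and 0.152 m and y of vial_mid in the frame of passage between -0.036 and 0.036 m and height (world z) of each of vial_mid, stopper0_mid, stopper1_mid, stopper2_mid below 0.035 m and value of joint gate below 0.08 rad and linear speed of vial below 0.02 m/s and value of joint tray below 0.1 rad and x of stopper0_mid in the frame of stand between -0.064 and 0.064 m and y of stopper0_mid in the frame of stand between -0.146 and 0.005 m and x of stopper1_mid in the frame of stand between -0.064 and 0.064 m and y of stopper1_mid in the frame of stand between -0.146 and 0.005 m and x of stopper2_mid in the frame of stand between -0.064 and 0.064 m and y of stopper2_mid in the frame of stand between -0.146 and 0.005 m); the robot touches nothing.
It fails at once if the vial is lifted over the gate or the pen (x of vial_mid in the frame of passage between 0 and 0.152 m and y of vial_mid in the frame of passage between -0.036 and 0.036 m and height (world z) of vial_mid above 0.05 m).
It fails at once if the timer is moved more than 30 mm or tipped over (distance of timer from where it was at the start of the episode above 0.03 m or angle between timer's own z axis and vertical above 0.5 rad).
It fails at once if the beaker is moved more than 30 mm or tipped over (distance of beaker from where it was at the start of the episode above 0.03 m or angle between beaker's own z axis and vertical above 0.5 rad).
It fails at once if the dropper bottle is moved more than 30 mm or tipped over (distance of dropper from where it was at the start of the episode above 0.03 m or angle between dropper's own z axis and vertical above 0.5 rad).
It also fails if it takes over 61 s, if anything falls off the work surface, if the arm or the gripper's body presses on something with over 40 N, if the wrist force passes 120 N, or if a joint passes its speed limit or range.

## Working session

There is one attempt and no reset: what is moved stays moved. The work goes in short steps, Python scripts to look and compute and a tool call to move; the robot and the scene stay as the last step left them, time stands still between calls to the robot, and variables do not carry over. Pictures are saved under pics/ and viewed, at most 10 in all, crops included, and the job is handed in when it is done.

Besides the shell and the picture viewer there is one more tool, called after "Emit:" as name(argument=value, ...) on one line, values as JSON. apply_moves: Moves the arm, as the interface text tells. Its arguments: {"type":"object","properties":{"rows":{"type":"array"},"gripper":{"type":"number"},"grip_force":{"type":"number"}},"required":["rows"]}

```bash
mkdir -p pics; cat > h.py <<'E'
import numpy as np, cv2
from rig import sense, viewer, ticket, robot
def snap(n,f=None):
    d=viewer.get_image(n)
    if f: cv2.imwrite('pics/'+f,d['pixels'][:,:,::-1])
    return d
def ray(d,u,v,z):
    E=np.array(d['extrinsics']);R=E[:3,:3];t=E[:3,3]
    c=-R.T@t; q=R.T@np.array([(u-d['cx'])/d['fx'],-(v-d['cy'])/d['fy'],-1])
    return c+q*(z-c[2])/q[2]
def proj(d,p):
    E=np.array(d['extrinsics']);c=E[:3,:3]@np.array(p)+E[:3,3]
    return np.array([d['cx']+d['fx']*c[0]/-c[2], d['cy']+d['fy']*c[1]/c[2]])
E
python3 - <<'E'
from h import *
for n in ('top','scene'):
    d=snap(n,n+'0.png'); E=np.array(d['extrinsics']); print(n,d['fx'],d['cx'],d['cy'],(-E[:3,:3].T@E[:3,3]).round(3),[k for k in d])
print(sense())
E
```

```text
top 485.4519301908082 318.70526047448953 198.6305427818714 [ 0.405 -0.039  1.389] ['pixels', 'fx', 'fy', 'cx', 'cy', 'extrinsics']
scene 461.70486622846755 316.96238171918645 196.70186859886147 [1.176 0.184 1.048] ['pixels', 'fx', 'fy', 'cx', 'cy', 'extrinsics']
{'time_s': 0.1, 'joint_positions': array([-9.17292870e-01,  4.07739273e-02,  8.39228881e-02, -4.13810637e-04,
       -1.61552186e+00, -3.33723546e-01]), 'joint_velocities': array([-1.93858066e-03,  1.03821073e-04,  2.69527197e-03,  9.47915958e-05,
        2.22483069e-03, -1.00522354e-03]), 'joint_torque': array([-4.74178407e-03, -3.69347656e+01,  3.48279834e+01,  6.95179000e+00,
       -4.61179035e-03,  1.17206017e-05]), 'tool_pos': array([ 0.18861362, -0.56929263,  0.24437179]), 'orientation': array([-1.91468575e-04, -1.59218486e-01,  9.87243035e-01,  7.92125638e-04]), 'contact_force': array([ 0.11994367, -0.81106244,  0.01049783]), 'torque': array([-0.02164406,  0.00444092,  0.03117087]), 'grip_force': 0.0, 'grip_width': 0.9936737187740231}
```

View pics/top0.png

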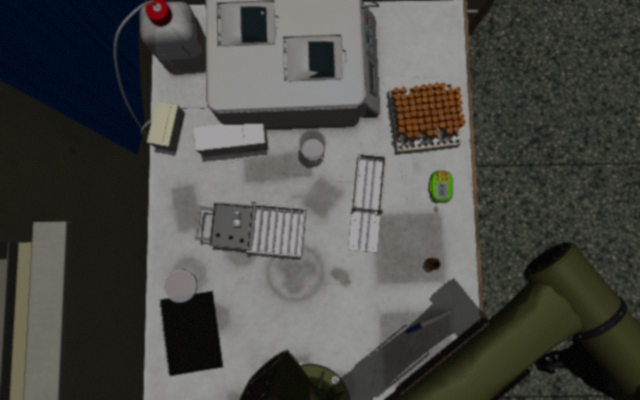

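View pics/scene0.png

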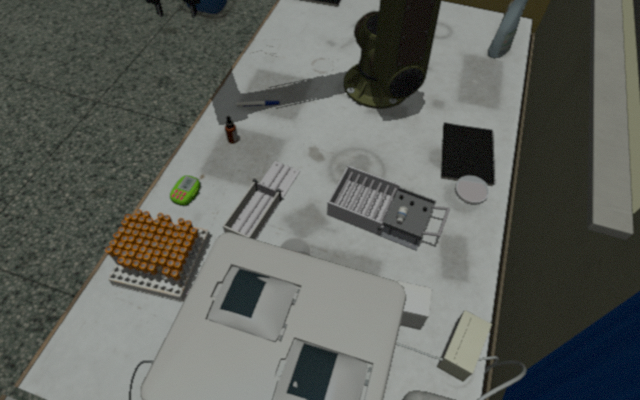

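The top view shows the tray and bar at the left (bar at about 204,224), the grate at 250–305 and the passage at 350–383, with its gate near (366,211). The vial is near (237,220). In the scene view the tray is at (410,215) and the gate at (267,186). I'll enlarge both areas next.

```bash
python3 - <<'E'
from h import *
a=cv2.imread('pics/top0.png')[145:265,190:390]
cv2.imwrite('pics/c1.png',cv2.resize(a,None,fx=4,fy=4,interpolation=cv2.INTER_CUBIC))
b=cv2.imread('pics/scene0.png')[150:260,215:455]
cv2.imwrite('pics/c2.png',cv2.resize(b,None,fx=3.3,fy=3.3,interpolation=cv2.INTER_CUBIC))
E
```

```text
(no output)
```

View pics/c1.png

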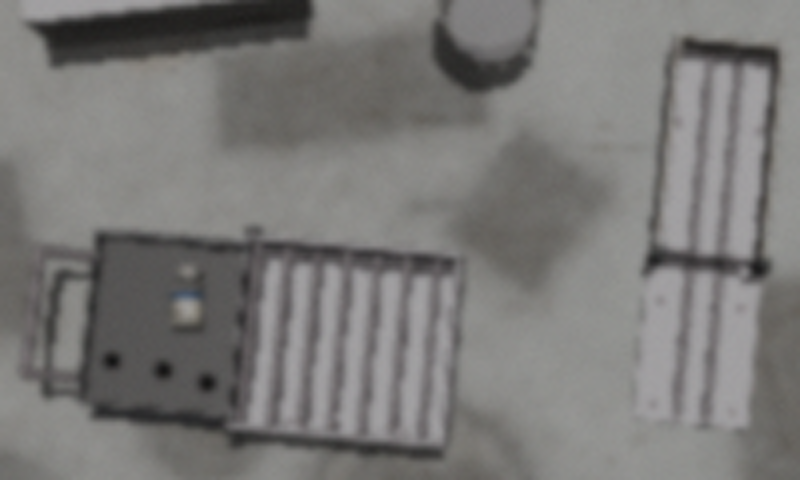

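View pics/c2.png

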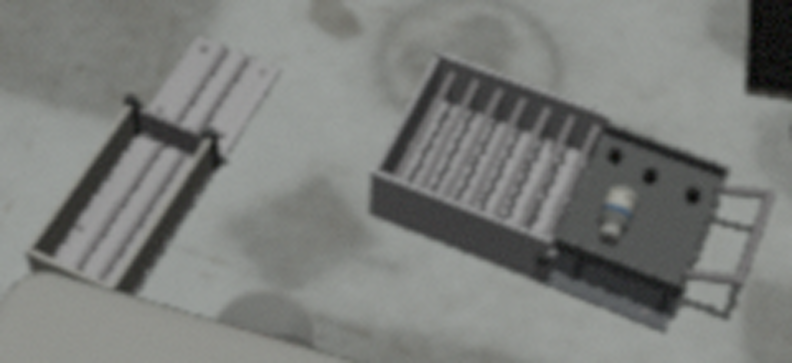

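The crops give usable corners: bar (45,250)–(28,378), grate end (465,258)/(445,452), posts (652,265)/(765,270), pen end (678,45)/(778,50) and vial (187,300), all in c1 pixels.

```bash
python3 - <<'E'
from h import *
d=snap('top')
def P(u,v,z): return (ray(d,190+u/4,145+v/4,z)*1000).round(1)
for n,u,v,z in [('bar1',45,250,.070),('bar2',28,378,.070),('trayback1',100,235,.062),('trayback2',92,413,.062),('hinge1',255,232,.05),('hinge2',237,440,.05),('grEnd1',465,258,.062),('grEnd2',445,452,.062),
 ('post1',652,265,.052),('post2',765,270,.052),('penA',678,45,.046),('penB',778,50,.046),('railL0',680,418,.01),('railR0',708,420,.01),('railL1',707,65,.01),('railR1',737,65,.01),('vialbase',187,323,.056),('vialcap',188,268,.056)]:
    print(n,P(u,v,z))
s=snap('scene')
def S(u,v,z): return (ray(s,215+u/3.3,150+v/3.3,z)*1000).round(1)
for n,u,v,z in [('bar1',772,190,.07),('bar2',735,312,.07),('grEnd1',372,178,.062),('grEnd2',440,57,.062),('post1',132,100,.052),('post2',212,135,.052),('penA',30,257,.046),('penB',115,290,.046)]: print('S',n,S(u,v,z))
E
```

```text
bar1 [541.6 287.7  70. ]
bar2 [454.5 298.1  70. ]
trayback1 [552.2 251.9  62. ]
trayback2 [430.3 256.2  62. ]
hinge1 [553.9 146.8  50. ]
hinge2 [410.6 159.1  50. ]
grEnd1 [532.3   0.9  62. ]
grEnd2 [400.3  16.1  62. ]
post1 [ 526.3 -128.    52. ]
post2 [ 521.6 -206.    52. ]
penA [ 681.9 -150.4   46. ]
penB [ 677.2 -220.6   46. ]
railL0 [ 421.4 -148.    10. ]
railR0 [ 419.6 -167.8   10. ]
railL1 [ 674.3 -173.9   10. ]
railR1 [ 674.  -195.6   10. ]
vialbase [491.  192.8  56. ]
vialcap [529.  192.2  56. ]
S bar1 [457.3 303.2  70. ]
S bar2 [572.5 296.2  70. ]
S grEnd1 [545.1   8.4  62. ]
S grEnd2 [413.2  23.4  62. ]
S post1 [ 532.1 -200.5   52. ]
S post2 [ 542.6 -126.7   52. ]
S penA [ 690.5 -216.6   46. ]
S penB [ 695.2 -144.3   46. ]
```

Emit:
apply_moves(rows=[[35, 46, 0, 0, 0, -8], [35, 46, 0, 0, 0, -8], [35, 46, 0, 0, 0, -8], [35, 46, 0, 0, 0, 0], [35, 46, 0, 0, 0, 0], [35, 46, 0, 0, 0, 0], [35, 46, 0, 0, 0, 0], [35, 46, 0, 0, 0, 0], [31, 46, 0, 0, 0, 0], [0, 48, 0, 0, 0, 0]], gripper=0.4, grip_force=40)

```text
time_s: 1.2
tool_pos: [0.4554, -0.1666, 0.2438]
orientation: [-0.001, 0.037, 0.999, 0.0]
contact_force: [0.9, 0.2, -0.2]
grip_width: 0.401
grip_force: 0.0
```

Emit:
apply_moves(rows=[[0, 48, 0, 0, 0, 0], [0, 48, 0, 0, 0, 0], [0, 48, 0, 0, 0, 0], [0, 48, 0, 0, 0, 0], [0, 48, -10, 0, 0, 0], [0, 48, -20, 0, 0, 0], [0, 48, -30, 0, 0, 0], [0, 48, -30, 0, 0, 0], [0, 0, 0, 0, 0, 0], [0, 0, 0, 0, 0, 0]])

```text
time_s: 2.2
tool_pos: [0.4535, 0.2026, 0.1624]
orientation: [-0.001, 0.037, 0.999, -0.001]
contact_force: [-0.2, -0.2, 0.9]
grip_width: 0.404
grip_force: 0.0
```

```bash
python3 - <<'E'
from h import *
q=sense(); print(q['tool_pos'],q['orientation'],q['grip_width'],q['time_s'])
t=np.array(q['tool_pos'])
o=[]
for n in('top','scene'):
    d=snap(n); p=proj(d,t+[0,0,-.014]); print(n,p)
    im=d['pixels'][:,:,::-1].copy(); u,v=p.round().astype(int)
    c=cv2.resize(im[v-50:v+50,u-65:u+65],None,fx=4,fy=4,interpolation=cv2.INTER_CUBIC)
    cv2.drawMarker(c,(int((p[0]-u+65)*4+2),int((p[1]-v+50)*4+2)),(0,0,255),0,14); o.append(c)
cv2.imwrite('pics/c3.png',cv2.resize(np.hstack(o),(800,308))); print(robot.tip_extent)
E
```

```text
[0.45354997 0.20258419 0.16235962] [-6.23733915e-04  3.65962425e-02  9.99329560e-01 -8.69207935e-04] 0.4041719229177769 2.2
top [226.5642251  238.23775866]
scene [416.21555802 177.22724559]
0.014
```

View pics/c3.png

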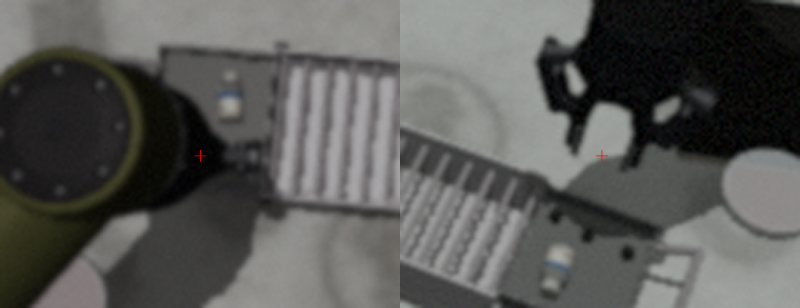

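The scene view puts the finger midpoint at (602,157) against the marker at (601,155), so that camera agrees with the kinematics. I'll triangulate matching features to settle the offset between the two views.

```bash
python3 - <<'E'
from h import *
d=snap('top'); s=snap('scene')
def tri(a,b):
    ps=[]
    A=np.zeros((3,3));B=np.zeros(3)
    for D,(u,v) in ((d,(190+(a[0]+.5)/4-.5,145+(a[1]+.5)/4-.5)),(s,(215+(b[0]+.5)/3.3-.5,150+(b[1]+.5)/3.3-.5))):
        p=ray(D,u,v,0);q=ray(D,u,v,.1)-p;q/=np.linalg.norm(q);M=np.eye(3)-np.outer(q,q);A+=M;B+=M@p;ps.append((p,q))
    x=np.linalg.solve(A,B); r=[np.linalg.norm(np.cross(x-p,q))*1000 for p,q in ps]
    return (x*1000).round(1),np.round(r,1)
for n,a,b in [('plateL',(637,418),(280,70)),('plateR',(750,428),(205,38)),('post1',(652,265),(212,135)),('post2',(765,270),(132,100)),('penA',(678,45),(115,290)),('penB',(778,50),(30,257)),
('grEnd1',(465,258),(372,178)),('grEnd2',(445,452),(440,57)),('bar2',(28,378),(772,190)),('bar1',(45,250),(742,285)),('st0',(112,360),(692,194)),('st1',(163,370),(649,175)),('st2',(207,382),(614,156)),('vial',(187,300),(618,205))]: print(n,*tri(a,b))
E
```

```text
plateL [ 422.8 -116.4   -3.4] [1. 1.]
plateR [ 413.4 -193.6   -2. ] [4.2 4.2]
post1 [ 529.9 -130.8   34.4] [2.8 2.8]
post2 [ 523.7 -206.5   40.2] [0. 0.]
penA [ 686.5 -150.9   29.3] [0.1 0.1]
penB [ 681.9 -222.8   30.4] [1.3 1.3]
grEnd1 [534.6   3.4  46.2] [1. 1.]
grEnd2 [401.   18.7  46.8] [1. 1.]
bar2 [455.4 301.1  67.7] [1.3 1.3]
bar1 [543.1 293.9  61.4] [3. 3.]
st0 [467.7 246.   51.4] [0.2 0.2]
st1 [460.4 210.7  50.1] [0.5 0.5]
st2 [451.7 180.4  49.8] [0.5 0.5]
vial [507.  192.8  65.6] [0.6 0.6]
```

Emit:
apply_moves(rows=[[22, 46, 0, 0, 0, -1.2], [22, 46, 0, 0, 0, -1.2], [0, 1, -30, 0, 0, 0], [0, 0, -30, 0, 0, 0], [0, 0, -15, 0, 0, 0], [0, 0, 0, 0, 0, 0], [0, 0, 0, 0, 0, 0]])

```text
time_s: 3.1
tool_pos: [0.498, 0.2932, 0.09]
orientation: [0.001, 0.059, 0.998, 0.001]
contact_force: [-0.1, 0.1, 0.6]
grip_width: 0.398
grip_force: 0.0
```

```bash
python3 - <<'E'
from h import *
q=sense(); t=np.array(q['tool_pos']); print(t,q['contact_force'])
d=snap('scene'); p=proj(d,t+[0,0,-.014]); u,v=p.round().astype(int); print(p)
c=cv2.resize(d['pixels'][v-45:v+45,u-65:u+65,::-1],None,fx=5,fy=5,interpolation=cv2.INTER_CUBIC)
cv2.imwrite('pics/c4.png',c)
E
```

```text
[0.49798379 0.29323999 0.09003158] [-0.08935934  0.10632688  0.64197239]
[442.72382043 218.05159379]
```

View pics/c4.png

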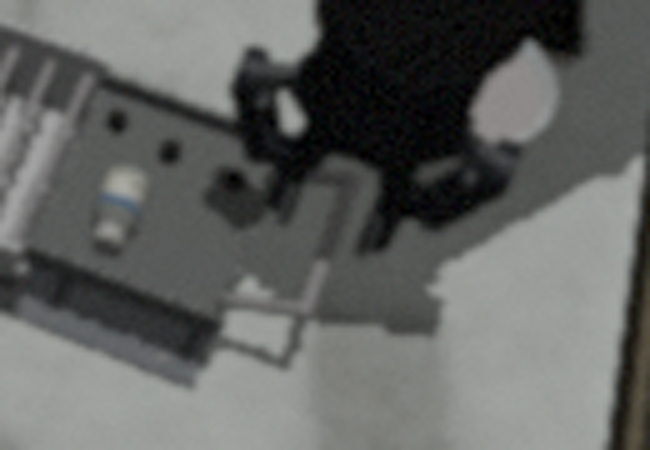

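The picture shows the bar passing at (335,225), midway between the fingertips at (285,210) and (375,240). I'll descend and grip.

Emit:
apply_moves(rows=[[0, 0, -9, 0, 0, 0], [0, 1, -8, 0, 0, 0], [0, 0, 0, 0, 0, 0]])

```text
time_s: 3.45
tool_pos: [0.4965, 0.2941, 0.0697]
orientation: [-0.001, 0.058, 0.998, -0.0]
contact_force: [0.2, 0.2, 0.1]
grip_width: 0.397
grip_force: 0.0
```

Emit:
apply_moves(rows=[[0, 0, 0, 0, 0, 0], [0, 0, 0, 0, 0, 0], [0, 0, 0, 0, 0, 0], [0, 0, 0, 0, 0, 0], [0, 0, 0, 0, 0, 0]], gripper=0, grip_force=30)

```text
time_s: 3.95
tool_pos: [0.4977, 0.2976, 0.0726]
orientation: [0.001, 0.058, 0.998, 0.003]
contact_force: [-1.3, 8.9, -0.6]
grip_width: 0.074
grip_force: 29.2
```

```bash
python3 - <<'E'
import numpy as np
R=np.hypot(140,27);a0=np.arctan2(27,140)
th=np.r_[0:25:2,25:62:3]*np.pi/180
y=R*np.cos(a0+th);z=R*np.sin(a0+th)
s=np.deg2rad(-6.5)
for i in range(1,len(th)): print(round(np.degrees(th[i])),np.round([-(y[i]-y[i-1])*np.sin(s),(y[i]-y[i-1])*np.cos(s),z[i]-z[i-1]],1))
E
```

```text
2 [-0.1 -1.   4.9]
4 [-0.1 -1.2  4.8]
6 [-0.2 -1.4  4.8]
8 [-0.2 -1.5  4.7]
10 [-0.2 -1.7  4.7]
12 [-0.2 -1.8  4.6]
14 [-0.2 -2.   4.5]
16 [-0.2 -2.2  4.5]
18 [-0.3 -2.3  4.4]
20 [-0.3 -2.5  4.3]
22 [-0.3 -2.6  4.2]
24 [-0.3 -2.8  4.1]
25 [-0.2 -1.4  2. ]
28 [-0.5 -4.5  5.9]
31 [-0.5 -4.8  5.7]
34 [-0.6 -5.1  5.4]
37 [-0.6 -5.4  5.1]
40 [-0.6 -5.6  4.9]
43 [-0.7 -5.9  4.6]
46 [-0.7 -6.1  4.2]
49 [-0.7 -6.3  3.9]
52 [-0.7 -6.5  3.6]
55 [-0.8 -6.7  3.2]
58 [-0.8 -6.8  2.9]
61 [-0.8 -7.   2.5]
```

Emit:
apply_moves(rows=[[0, 3, 0, 0, 0, 0], [-0.1, -1, 5, 0, 0, 0], [-0.1, -1.2, 4.8, 0, 0, 0], [-0.2, -1.4, 4.8, 0, 0, 0], [-0.2, -1.5, 4.7, 0, 0, 0], [-0.2, -1.7, 4.7, 0, 0, 0], [-0.2, -1.8, 4.6, 0, 0, 0], [-0.2, -2, 4.5, 0, 0, 0], [-0.2, -2.2, 4.5, 0, 0, 0], [-0.3, -2.3, 4.4, 0, 0, 0]])

```text
time_s: 4.95
tool_pos: [0.4959, 0.2828, 0.1143]
orientation: [0.001, 0.058, 0.998, 0.001]
contact_force: [4.2, 4.8, 0.6]
grip_width: 0.076
grip_force: 29.2
```

Emit:
apply_moves(rows=[[-0.3, -2.5, 4.3, 0, 0, 0], [-0.3, -2.6, 4.2, 0, 0, 0], [-0.3, -2.8, 4.1, 0, 0, 0], [-0.3, -2.9, 4.0, 0, 0, 0], [-0.3, -3.1, 3.9, 0, 0, 0], [-0.4, -3.2, 3.8, 0, 0, 0], [-0.4, -3.3, 3.7, 0, 0, 0], [-0.4, -3.4, 3.6, 0, 0, 0], [-0.4, -3.6, 3.4, 0, 0, 0], [-0.4, -3.7, 3.3, 0, 0, 0]])

```text
time_s: 5.95
tool_pos: [0.4927, 0.2522, 0.1537]
orientation: [0.002, 0.058, 0.998, 0.002]
contact_force: [2.3, 5.4, 3.7]
grip_width: 0.071
grip_force: 29.3
```

Emit:
apply_moves(rows=[[-0.4, -3.8, 3.2, 0, 0, 0], [-0.4, -3.9, 3.1, 0, 0, 0], [-0.5, -4.0, 2.9, 0, 0, 0], [-0.5, -4.1, 2.8, 0, 0, 0], [-0.5, -4.2, 2.6, 0, 0, 0], [-0.5, -4.3, 2.5, 0, 0, 0], [-0.5, -4.4, 2.3, 0, 0, 0], [-0.5, -4.4, 2.2, 0, 0, 0], [-0.5, -4.5, 2, 0, 0, 0], [-0.5, -4.6, 1.9, 0, 0, 0]])

```text
time_s: 6.95
tool_pos: [0.4882, 0.2092, 0.1793]
orientation: [0.002, 0.058, 0.998, 0.001]
contact_force: [4.3, 3.4, 4.4]
grip_width: 0.078
grip_force: 30.3
```

Emit:
apply_moves(rows=[[-0.5, -4.6, 1.7, 0, 0, 0], [-0.5, -4.7, 1.5, 0, 0, 0], [0, 0, 0, 0, 0, 0], [0, 0, 0, 0, 0, 0], [0, 0, 0, 0, 0, 0]])

```text
time_s: 7.45
tool_pos: [0.4871, 0.1998, 0.1824]
orientation: [0.002, 0.059, 0.998, 0.001]
contact_force: [2.6, 1.6, 7.1]
grip_width: 0.076
grip_force: 30.6
```

```bash
python3 - <<'E'
from h import *
o=[]
for n,(x,y) in (('top',(180,160)),('scene',(320,130))):
    d=snap(n); o.append(cv2.resize(d['pixels'][y:y+110,x:x+145,::-1],(400,303),interpolation=cv2.INTER_CUBIC))
    cv2.imwrite(f'pics/tip_{n}.png',d['pixels'][:,:,::-1])
cv2.imwrite('pics/c5.png',np.hstack(o))
E
```

```text
(no output)
```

View pics/c5.png

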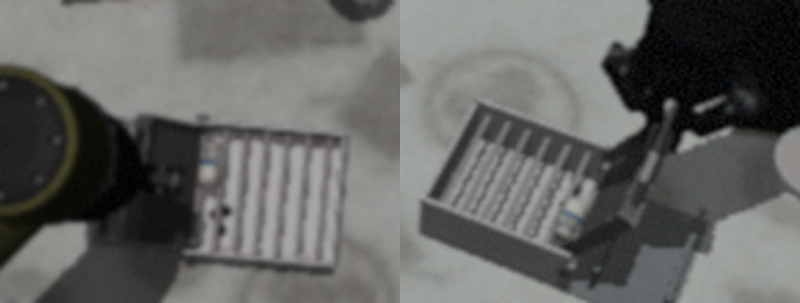

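The vial (210,170 in the left crop) lies in the groove nearest the hinge, and the dark stoppers look to be below the bars at about (220,212). Now I'll lower the tray.

Emit:
apply_moves(rows=[[0.8, 7, -2.5, 0, 0, 0], [0.8, 6.8, -2.9, 0, 0, 0], [0.8, 6.7, -3.2, 0, 0, 0], [0.7, 6.5, -3.6, 0, 0, 0], [0.7, 6.3, -3.9, 0, 0, 0], [0.7, 6.1, -4.2, 0, 0, 0], [0.7, 5.9, -4.6, 0, 0, 0], [0.6, 5.6, -4.9, 0, 0, 0], [0.6, 5.4, -5.1, 0, 0, 0], [0.6, 5.1, -5.4, 0, 0, 0]])

```text
time_s: 8.55
tool_pos: [0.4937, 0.2624, 0.1417]
orientation: [0.001, 0.058, 0.998, 0.001]
contact_force: [2.5, 5.3, 5.8]
grip_width: 0.073
grip_force: 31.5
```

Emit:
apply_moves(rows=[[0.5, 4.8, -5.7, 0, 0, 0], [0.5, 4.5, -5.9, 0, 0, 0], [0.5, 4.2, -6.1, 0, 0, 0], [0.5, 4.0, -6.3, 0, 0, 0], [0.4, 3.7, -6.4, 0, 0, 0], [0.4, 3.4, -6.6, 0, 0, 0], [0.3, 3.1, -6.7, 0, 0, 0], [0.3, 2.7, -6.9, 0, 0, 0], [0.3, 2.3, -7, 0, 0, 0], [0.2, 2, -7.1, 0, 0, 0]])

```text
time_s: 9.55
tool_pos: [0.4973, 0.2967, 0.0757]
orientation: [0.0, 0.058, 0.998, 0.001]
contact_force: [3.1, 4.5, 1.6]
grip_width: 0.075
grip_force: 32.3
```

Emit:
apply_moves(rows=[[0.1, 0.5, -3, 0, 0, 0], [0, 0, -1, 0, 0, 0], [0, 0, 0, 0, 0, 0]])

```text
time_s: 9.85
tool_pos: [0.4974, 0.2975, 0.0717]
orientation: [0.0, 0.058, 0.998, 0.001]
contact_force: [3.1, 5.5, 0.6]
grip_width: 0.072
grip_force: 32.4
```

Emit:
apply_moves(rows=[[0, 0, 0, 0, 0, 0], [0, 0, 0, 0, 0, 0], [0, 0, 0, 0, 0, 0], [0, 0, 20, 0, 0, 0], [0, 0, 40, 0, 0, 0], [0, 0, 45, 0, 0, 0], [0, 0, 0, 0, 0, 0]], gripper=0.42)

```text
time_s: 10.55
tool_pos: [0.4995, 0.2972, 0.1839]
orientation: [0.004, 0.059, 0.998, 0.003]
contact_force: [0.3, 0.2, 0.9]
grip_width: 0.421
grip_force: 0.0
```

```bash
python3 - <<'E'
from h import *
o=[]
for n,(x,y) in (('top',(225,180)),('scene',(320,150))):
    d=snap(n); o.append(cv2.resize(d['pixels'][y:y+90,x:x+100,::-1],(400,360),interpolation=cv2.INTER_CUBIC))
    cv2.imwrite(f'pics/low_{n}.png',d['pixels'][:,:,::-1])
cv2.imwrite('pics/c6.png',np.hstack(o))
E
```

```text
(no output)
```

View pics/c6.png

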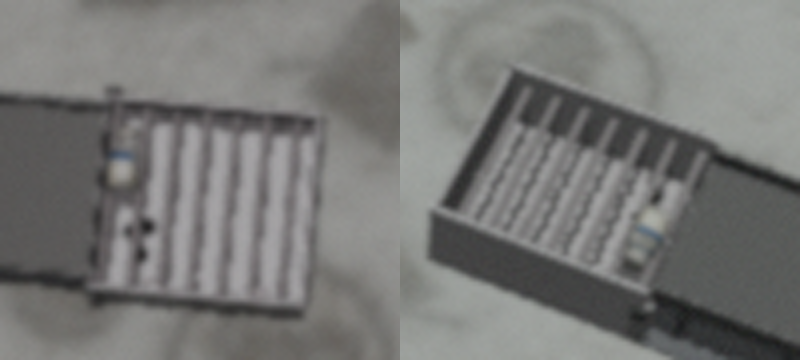

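```bash
python3 - <<'E'
from h import *
d=snap('top'); s=snap('scene')
T=lambda u,v:(225+(u+.5)/4-.5,180+(v+.5)/4-.5)
S=lambda u,v:(320+(u-400+.5)/4-.5,150+(v+.5)/4-.5)
for a,z in [((120,188),.055),((124,125),.055),((122,158),.055),((148,225),.008),((130,232),.008),((140,255),.008),((122,92),.048),((95,298),.048)]: print('T',a,(ray(d,*T(*a),z)*1000).round(1))
for a,z in [((655,208),.055),((634,268),.055),((645,238),.058),((657,197),.008)]: print('S',a,(ray(s,*S(*a),z)*1000).round(1))
print(proj(s,[.48,.14,.012]))
E
```

```text
T (120, 188) [487.9 143.7  55. ]
T (124, 125) [531.3 140.9  55. ]
T (122, 158) [508.5 142.3  55. ]
T (148, 225) [464.2 130.2   8. ]
T (130, 232) [459.4 143.    8. ]
T (140, 255) [443.1 135.9   8. ]
T (122, 92) [555.1 143.3  48. ]
T (95, 298) [413.  161.8  48. ]
S (655, 208) [485.3 140.8  55. ]
S (634, 268) [534.3 139.8  55. ]
S (645, 238) [512.  140.7  58. ]
S (657, 197) [443.4 137.8   8. ]
[381.4401597 208.9299734]
```

Emit:
apply_moves(rows=[[1, -45, 0, 0, 0, 0], [1, -45, 0, 0, 0, 0], [0.5, -45, -20, 0, 0, 0], [0, -21, -40, 0, 0, 0], [0, 0, -30, 0, 0, 0], [0, 0, -15, 0, 0, 0], [0, 0, 0, 0, 0, 0], [0, 0, 0, 0, 0, 0]])

```text
time_s: 11.55
tool_pos: [0.5001, 0.1408, 0.072]
orientation: [0.0, 0.058, 0.998, -0.0]
contact_force: [0.3, 0.0, 1.7]
grip_width: 0.42
grip_force: 0.0
```

Emit:
apply_moves(rows=[[1, 0.5, -7, 0, 0, 0], [0, 0, 0, 0, 0, 0]])

```text
time_s: 11.75
tool_pos: [0.5008, 0.1415, 0.0643]
orientation: [0.0, 0.058, 0.998, 0.0]
contact_force: [0.5, 0.2, -0.5]
grip_width: 0.419
grip_force: 0.0
```

Emit:
apply_moves(rows=[[0, 0, 0, 0, 0, 0], [0, 0, 0, 0, 0, 0], [0, 0, 0, 0, 0, 0], [0, 0, 0, 0, 0, 0]], gripper=0, grip_force=25)

```text
time_s: 12.15
tool_pos: [0.501, 0.1414, 0.0648]
orientation: [0.001, 0.058, 0.998, 0.001]
contact_force: [-0.2, 2.8, 2.8]
grip_width: 0.254
grip_force: 25.8
```

Emit:
apply_moves(rows=[[0, 0, 15, 0, 0, 0], [0, 0, 30, 0, 0, 0], [0, 0, 30, 0, 0, 0], [0, -45, 0, 0, 0, 0], [0, -45, 0, 0, 0, 0], [0, -45, 0, 0, 0, 0], [0, 0, 0, 0, 0, 0]])

```text
time_s: 12.85
tool_pos: [0.5002, 0.0016, 0.1404]
orientation: [0.0, 0.061, 0.998, -0.001]
contact_force: [-1.0, 0.7, -0.5]
grip_width: 0.252
grip_force: 25.6
```

```bash
python3 - <<'E'
from h import *
q=sense(); print(q['tool_pos'],q['grip_width'],q['grip_force'])
o=[]
for n,(x,y) in (('top',(290,140)),('scene',(220,100))):
    d=snap(n); o.append(cv2.resize(d['pixels'][y:y+125,x:x+133,::-1],(399,375),interpolation=cv2.INTER_CUBIC))
    cv2.imwrite(f'pics/held_{n}.png',d['pixels'][:,:,::-1])
cv2.imwrite('pics/c7.png',np.hstack(o))
E
```

```text
[0.50018972 0.00160748 0.1403733 ] 0.25237445490689403 25.606473586062464
```

View pics/c7.png

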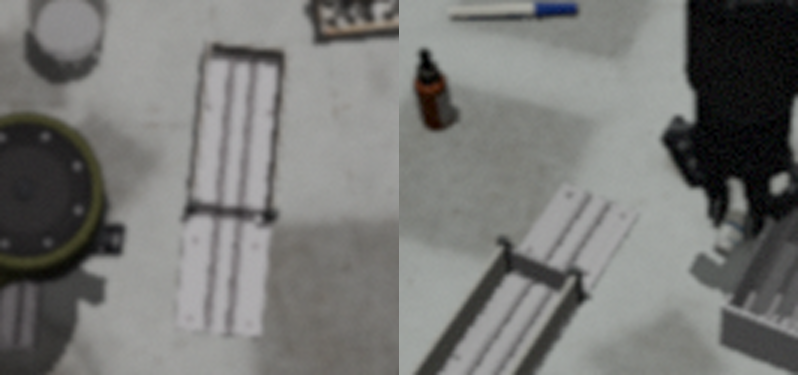

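The vial is held, and the rails show as two dark lines, in the left crop from (214,330)/(232,332) up to the gate at (186–272,212). I'll fit the rail centre line by column minima.

```bash
python3 - <<'E'
from h import *
d=snap('top'); g=cv2.cvtColor(d['pixels'],cv2.COLOR_RGB2GRAY).astype(float)
g=cv2.GaussianBlur(g,(3,3),0)
pts=[]
for r in list(range(217,248,2))+list(range(166,206,3)):
    c0=290+223/3+(248-r)*0.0515
    m=[]
    for s in (-1,1):
        a=int(round(c0+s*3.2)); w=np.arange(a-2,a+3); v=g[r,w]; k=np.clip(v.max()-v,0,None)**2; m.append((w*k).sum()/k.sum())
    P=[ray(d,x,r,.008)*1000 for x in m]; pts.append([*(P[0]+P[1])[:2]/2,P[0][1]-P[1][1]])
pts=np.array(pts); print(pts.round(1)[::4])
f=np.polyfit(pts[:,0],pts[:,1],1); print('yaw',np.degrees(np.arctan(f[0])),[(x,np.polyval(f,x).round(1)) for x in (425,465,525,625)], np.std(pts[:,1]-np.polyval(f,pts[:,0])))
col=g[150:260,:]
def prof(x0,x1,lo,hi): print([int(g[r,x0:x1].mean()) for r in range(lo,hi)])
prof(361,364,205,218); prof(368,371,205,218); prof(356,359,240,258); prof(366,369,150,162)
for u,v in ((366,211),(364,255)): print((ray(d,u,v,.05)*1000).round(1),(ray(d,u,v,.003)*1000).round(1))
E
```

```text
[[ 513.3 -165.7   20.3]
 [ 490.5 -163.2   20.7]
 [ 467.8 -160.4   19. ]
 [ 445.2 -158.1   21. ]
 [ 660.6 -182.4   21.2]
 [ 625.6 -178.5   20.9]
 [ 590.8 -174.7   21.4]
 [ 556.2 -170.7   20.9]]
yaw -6.418506635260146 [(425, np.float64(-155.9)), (465, np.float64(-160.4)), (525, np.float64(-167.2)), (625, np.float64(-178.4))] 0.2150542586085176
[140, 132, 115, 92, 73, 68, 80, 101, 121, 132, 136, 137, 136]
[140, 139, 132, 112, 85, 66, 68, 87, 110, 127, 135, 136, 137]
[153, 151, 151, 151, 152, 153, 154, 154, 155, 152, 148, 148, 151, 153, 154, 156, 157, 157]
[155, 154, 153, 149, 131, 96, 63, 53, 67, 90, 112, 128]
[ 526.6 -164.2   50. ] [ 530.9 -168.6    3. ]
[ 405.7 -155.4   50. ] [ 405.8 -159.5    3. ]
```

Emit:
apply_moves(rows=[[-8, -42, 0, 0, 0, 0], [-8, -42, 0, 0, 0, 0], [-8, -42, 0, 0, 0, 0], [-5, -35, 0, 0, 0, 0], [0, 0, -25, 0, 0, 0.5], [0, 0, -25, 0, 0, 0], [0, 0, -15, 0, 0, 0], [0, 0, 0, 0, 0, 0], [0, 0, 0, 0, 0, 0]])

```text
time_s: 13.9
tool_pos: [0.4722, -0.1547, 0.075]
orientation: [0.0, 0.053, 0.999, -0.0]
contact_force: [-0.2, 0.9, 0.9]
grip_width: 0.251
grip_force: 25.6
```

Emit:
apply_moves(rows=[[-0.5, -7, -10, 0, 0, 0], [0, 0, -15, 0, 0, 0], [0, 0, -12, 0, 0, 0], [0, 0, -4, 0, 0, 0], [0, 0, -3, 0, 0, 0], [0, 0, 0, 0, 0, 0], [0, 0, 0, 0, 0, 0]])

```text
time_s: 14.6
tool_pos: [0.4715, -0.1622, 0.0307]
orientation: [0.0, 0.054, 0.999, -0.0]
contact_force: [1.0, -0.0, -0.9]
grip_width: 0.254
grip_force: 25.6
```

Emit:
apply_moves(rows=[[0, 0, -2, 0, 0, 0], [0, 0, -1, 0, 0, 0], [0, 0, 0, 0, 0, 0]])

```text
time_s: 14.9
tool_pos: [0.4717, -0.1621, 0.0283]
orientation: [0.001, 0.054, 0.999, -0.0]
contact_force: [-2.3, 2.4, 5.3]
grip_width: 0.254
grip_force: 26.1
```

```bash
python3 - <<'E'
from h import *
q=sense(); print(q['tool_pos'],q['contact_force'])
s=snap('scene'); t=np.array(q['tool_pos']); p=proj(s,t-[0,0,.014]); u,v=p.round().astype(int); print(p)
cv2.imwrite('pics/c8.png',cv2.resize(s['pixels'][v-35:v+45,u-60:u+50,::-1],None,fx=6,fy=6,interpolation=cv2.INTER_CUBIC))
m=cv2.inRange(cv2.cvtColor(s['pixels'],cv2.COLOR_RGB2HSV),(100,70,60),(125,255,255)); ys,xs=np.nonzero(m[v-30:v+30,u-40:u+40]); print(xs.mean()+u-40,ys.mean()+v-30,len(xs))
E
```

```text
[ 0.47170756 -0.16214476  0.02833865] [-2.31529541  2.36358074  5.33349207]
[277.59690426 175.65997755]
nan nan 0<stdin>:5: RuntimeWarning: Mean of empty slice.
  ret = ret.dtype.type(ret / rcount)
```

View pics/c8.png

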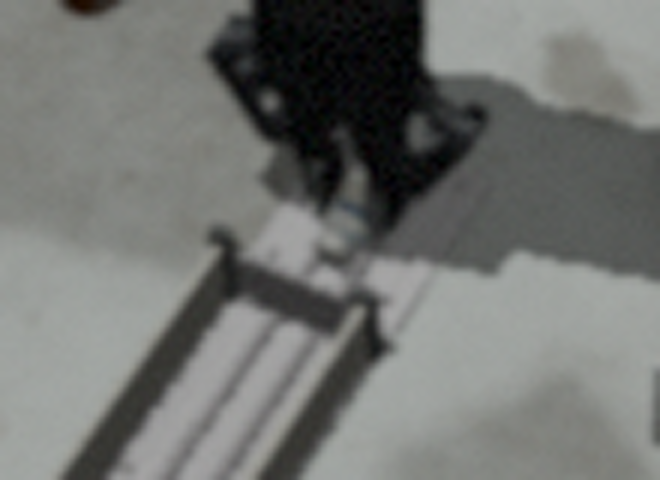

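The vial is over the rails at about (345,225), in front of the shut gate (leaf at 290,290), and the 5 N upward force says it is resting on them. Releasing.

Emit:
apply_moves(rows=[[0, 0, 0, 0, 0, 0], [0, 0, 0, 0, 0, 0], [0, 0, 0, 0, 0, 0], [0, 0, 0, 0, 0, 0], [0, 0, 0, 0, 0, 0]], gripper=0.4)

```text
time_s: 15.45
tool_pos: [0.4711, -0.1621, 0.027]
orientation: [-0.0, 0.054, 0.999, 0.0]
contact_force: [-0.2, -0.8, 1.5]
grip_width: 0.403
grip_force: 0.0
```

Emit:
apply_moves(rows=[[0, 0, 20, 0, 0, 0], [0, 0, 35, 0, 0, 0], [-40, 4.5, 5, 0, 0, 0], [-35, 4, 0, 0, 0, 0], [0, 0, 0, 0, 0, 0], [0, 0, 0, 0, 0, 0]], gripper=0.4)

```text
time_s: 16.05
tool_pos: [0.3962, -0.1536, 0.0877]
orientation: [0.001, 0.054, 0.999, 0.0]
contact_force: [0.7, -0.3, 0.4]
grip_width: 0.397
grip_force: 0.0
```

```bash
python3 - <<'E'
from h import *
q=sense(); print(q['tool_pos'],q['time_s'])
old=cv2.imread('pics/top0.png')
for n,ref in (('scene','pics/held_scene.png'),('top','pics/top0.png')):
    d=snap(n); cv2.imwrite(f'pics/rail_{n}.png',d['pixels'][:,:,::-1])
    h=cv2.cvtColor(d['pixels'],cv2.COLOR_RGB2HSV).astype(int); px=d['pixels'].astype(int)
    c=proj(d,[.479,-.162,.02]); u,v=c.round().astype(int); print(n,c)
    b=px[v-22:v+22,u-22:u+22]; blue=(b[...,2]-b[...,0]>18); ys,xs=np.nonzero(blue)
    if len(xs): print('blue',len(xs),xs.mean()+u-22,ys.mean()+v-22,(ray(d,xs.mean()+u-22,ys.mean()+v-22,.026)*1000).round(1))
    df=np.abs(px-cv2.imread(ref)[:,:,::-1]).sum(2)[v-22:v+22,u-22:u+22]>60
    nn,l,st,ce=cv2.connectedComponentsWithStats(df.astype(np.uint8))
    for i in range(1,nn):
        if st[i,4]>20: x,y,w,hh,a=st[i]; print(a,x+u-22,y+v-22,w,hh,(ray(d,ce[i][0]+u-22,ce[i][1]+v-22,.02)*1000).round(1))
E
```

```text
[ 0.39621329 -0.1535856   0.08773106] 16.05
scene [276.54914898 176.42060773]
blue 4 277.5 176.5 [ 482.4 -157.4   26. ]
125 279 154 20 10 [ 402.1 -146.5   20. ]
85 271 173 14 14 [ 489.9 -155.    20. ]
top [364.71603589 228.81679843]
blue 6 363.8333333333333 228.33333333333334 [ 480.1 -159.    26. ]
47 360 222 8 9 [ 487.5 -160.    20. ]
587 343 233 44 18 [ 437.6 -166.1   20. ]
```

Emit:
apply_moves(rows=[[0, 0, 0, 0, 0, 0], [0, 0, -20, 0, 0, 0], [0, 0, -20, 0, 0, 0], [0, 0, -12, 0, 0, 0], [0, 0, -6, 0, 0, 0], [0, 0, 0, 0, 0, 0], [0, 0, 0, 0, 0, 0]], gripper=0)

```text
time_s: 16.85
tool_pos: [0.3967, -0.1538, 0.0299]
orientation: [0.0, 0.054, 0.999, -0.0]
contact_force: [0.1, 0.3, -0.1]
grip_width: -0.003
grip_force: 0.0
```

Emit:
apply_moves(rows=[[16, -1.8, 0, 0, 0, 0], [16, -1.8, 0, 0, 0, 0], [6, -0.7, 0, 0, 0, 0], [6, -0.7, 0, 0, 0, 0], [6, -0.7, 0, 0, 0, 0], [6, -0.7, 0, 0, 0, 0], [6, -0.7, 0, 0, 0, 0], [6, -0.7, 0, 0, 0, 0], [0, 0, 0, 0, 0, 0]])

```text
time_s: 17.75
tool_pos: [0.4647, -0.1615, 0.0291]
orientation: [-0.0, 0.054, 0.999, 0.0]
contact_force: [0.3, 0.8, -0.1]
grip_width: -0.004
grip_force: 0.0
```

```bash
cat > b.py <<'E'
from h import *
q=sense(); print(q['tool_pos'],q['time_s'],q['contact_force'].round(1))
t=q['tool_pos']
for n in ('scene','top'):
    d=snap(n); px=d['pixels'].astype(int); c=proj(d,[t[0]+.033,t[1]-.004,.025]); u,v=c.round().astype(int)
    b=px[v-25:v+26,u-25:u+26]; ys,xs=np.nonzero(b[...,2]-b[...,0]>16)
    print(n,len(xs),xs.mean()+u-25 if len(xs) else 0,(ray(d,np.median(xs)+u-25,np.median(ys)+v-25,.026)*1000).round(1) if len(xs) else '')
E
python3 b.py
```

```text
[ 0.46470268 -0.16149626  0.02911943] 17.75 [ 0.3  0.8 -0.1]
scene 6 274.5 [ 499.5 -159.4   26. ]
top 0 0
```

Emit:
apply_moves(rows=[[7, -0.8, 0, 0, 0, 0], [7, -0.8, 0, 0, 0, 0], [7, -0.8, 0, 0, 0, 0], [7, -0.8, 0, 0, 0, 0], [7, -0.8, 0, 0, 0, 0], [7, -0.8, 0, 0, 0, 0], [7, -0.8, 0, 0, 0, 0], [0, 0, 0, 0, 0, 0]])

```text
time_s: 18.65
tool_pos: [0.514, -0.1671, 0.0291]
orientation: [0.0, 0.054, 0.999, 0.0]
contact_force: [0.1, -0.1, -0.5]
grip_width: 0.002
grip_force: 0.0
```

```bash
python3 b.py
```

```text
[ 0.51402055 -0.16706988  0.0290636 ] 18.65 [ 0.1 -0.1 -0.5]
scene 3 264.3333333333333 [ 549.3 -169.6   26. ]
top 0 0
```

Emit:
apply_moves(rows=[[8, -0.9, 0, 0, 0, 0], [8, -0.9, 0, 0, 0, 0], [8, -0.9, 0, 0, 0, 0], [8, -0.9, 0, 0, 0, 0], [8, -0.9, 0, 0, 0, 0], [8, -0.9, 0, 0, 0, 0], [8, -0.9, 0, 0, 0, 0], [8, -0.9, 0, 0, 0, 0], [8, -0.9, 0, 0, 0, 0], [8, -0.9, 0, 0, 0, 0]])

```text
time_s: 19.75
tool_pos: [0.5938, -0.1761, 0.0291]
orientation: [-0.0, 0.054, 0.999, 0.0]
contact_force: [-0.7, -0.6, 1.0]
grip_width: 0.001
grip_force: 0.3
```

```bash
python3 b.py
```

```text
[ 0.59379322 -0.17610453  0.0290882 ] 19.75 [-0.7 -0.6  1. ]
scene 10 250.5 [ 628.2 -174.3   26. ]
top 0 0
```

Emit:
apply_moves(rows=[[-20, 2.2, 0, 0, 0, 0], [-20, 2.2, 0, 0, 0, 0], [-20, 2.2, 0, 0, 0, 0], [-20, 2.2, 0, 0, 0, 0], [-20, 2.2, 0, 0, 0, 0], [-20, 2.2, 0, 0, 0, 0], [0, 0, 40, 0, 0, 0], [-30, 0, 40, 0, 0, 0], [-30, 0, 20, 0, 0, 0], [0, 0, 0, 0, 0, 0]])

```text
time_s: 20.85
tool_pos: [0.4132, -0.1631, 0.134]
orientation: [0.005, 0.054, 0.999, 0.0]
contact_force: [-0.3, -0.3, 0.0]
grip_width: 0.001
grip_force: 0.0
```

```bash
python3 - <<'E'
from h import *
q=sense(); print(q['tool_pos'],q['time_s'])
d=snap('top'); im=d['pixels'][:,:,::-1].copy(); cv2.imwrite('pics/end_top.png',im)
o=[]
g=cv2.cvtColor(im,cv2.COLOR_BGR2GRAY).astype(int); g0=cv2.cvtColor(cv2.imread('pics/top0.png'),cv2.COLOR_BGR2GRAY).astype(int)
for x0,x1 in ((361,364),(368,371)): print([int(g[r,x0:x1].mean()) for r in range(203,218)],[int(g0[r,x0:x1].mean()) for r in range(203,218)])
c=proj(d,[.628,-.179,.02]); u,v=c.round().astype(int); px=d['pixels'].astype(int)
b=px[v-18:v+18,u-12:u+12]; ys,xs=np.nonzero(b[...,2]-b[...,0]>16); print('blue',len(xs), (ray(d,xs.mean()+u-12,ys.mean()+v-18,.026)*1000).round(1) if len(xs) else '')
# tray rim + pan stoppers
for nm,(y0,y1,x0,x1) in {'tray':(200,252,195,255)}.items(): print(nm,np.abs(g-g0)[y0:y1,x0:x1].mean())
ys,xs=np.nonzero(g[218:250,248:304]<55); print('dark',list(zip(xs+248,ys+218))[:40])
s=snap('scene'); cv2.imwrite('pics/end_scene.png',s['pixels'][:,:,::-1])
gs=cv2.cvtColor(s['pixels'],cv2.COLOR_RGB2GRAY).astype(int); r=cv2.cvtColor(cv2.imread('pics/held_scene.png'),cv2.COLOR_BGR2GRAY).astype(int)
print('gate area scene diff',np.abs(gs-r)[178:198,252:280].mean())
E
```

```text
[ 0.41320266 -0.1631498   0.13398264] 20.85
[138, 138, 137, 130, 113, 89, 65, 61, 74, 99, 120, 130, 133, 132, 131] [129, 131, 130, 123, 106, 84, 61, 58, 70, 93, 113, 121, 122, 124, 123]
[142, 138, 138, 136, 132, 113, 79, 57, 62, 83, 111, 126, 130, 131, 131] [132, 129, 128, 129, 123, 106, 74, 53, 56, 78, 103, 118, 123, 123, 124]
blue 7 [ 627.3 -176.8   26. ]
tray 9.878846153846155
dark [(np.int64(261), np.int64(236)), (np.int64(262), np.int64(236)), (np.int64(261), np.int64(237)), (np.int64(301), np.int64(237)), (np.int64(302), np.int64(237)), (np.int64(303), np.int64(237)), (np.int64(290), np.int64(238)), (np.int64(294), np.int64(238)), (np.int64(295), np.int64(238)), (np.int64(296), np.int64(238)), (np.int64(297), np.int64(238)), (np.int64(298), np.int64(238)), (np.int64(299), np.int64(238)), (np.int64(300), np.int64(238)), (np.int64(301), np.int64(238)), (np.int64(302), np.int64(238)), (np.int64(303), np.int64(238)), (np.int64(281), np.int64(239)), (np.int64(282), np.int64(239)), (np.int64(283), np.int64(239)), (np.int64(284), np.int64(239)), (np.int64(285), np.int64(239)), (np.int64(286), np.int64(239)), (np.int64(287), np.int64(239)), (np.int64(288), np.int64(239)), (np.int64(289), np.int64(239)), (np.int64(290), np.int64(239)), (np.int64(291), np.int64(239)), (np.int64(292), np.int64(239)), (np.int64(293), np.int64(239)), (np.int64(294), np.int64(239)), (np.int64(295), np.int64(239)), (np.int64(296), np.int64(239)), (np.int64(297), np.int64(239)), (np.int64(298), np.int64(239)), (np.int64(299), np.int64(239)), (np.int64(300), np.int64(239)), (np.int64(301), np.int64(239)), (np.int64(302), np.int64(239)), (np.int64(303), np.int64(239))]
gate area scene diff 3.775
```

```bash
python3 - <<'E'
from h import *
d=snap('top'); s=snap('scene')
g=cv2.cvtColor(s['pixels'],cv2.COLOR_RGB2GRAY).astype(int); gt=cv2.cvtColor(d['pixels'],cv2.COLOR_RGB2GRAY).astype(int)
for u,v in ((261.6,235.9),(257.1,237.6),(259.6,243.4)):
    print('top',gt[round(v)-1:round(v)+2,round(u)-1:round(u)+2].min())
    for z in (.008,.052):
        p=proj(s,ray(d,u,v,z)); a,b=p.round().astype(int); print(z,p.round(1)); print(g[b-3:b+4,a-4:a+5])
E
```

```text
top 41
0.008 [379.3 204.1]
[[105 140 156 156 142 128 115  89  72]
 [125 148 154 146 133 124 114  97  88]
 [135 153 140 119 116 113 100  81  67]
 [140 153 132 111 108  95  73  54  35]
 [150 154 136 118 102  74  48  34  18]
 [156 149 134 118  93  65  68  69  47]
 [156 141 127 117  97  91 116 124 107]]
0.052 [379.5 193.7]
[[124 112  87  68  67  75  69  74  97]
 [121 116  99  89 102 105  89  88 106]
 [119 121 113 108 127 131 109 104 113]
 [113 113 107 126 145 137 114 113 121]
 [104  97 107 137 152 136 117 117 121]
 [108  96 124 151 157 140 124 115 109]
 [113 102 132 154 155 141 123 102  83]]
top 62
0.008 [384.3 204.1]
[[128 115  89  72 106 142 156 153 139]
 [124 114  97  88 117 145 154 148 132]
 [113 100  81  67  87 117 138 141 127]
 [ 95  73  54  35  48  87 122 131 121]
 [ 74  48  34  18  25  66 105 121 113]
 [ 65  68  69  47  40  70 104 116 104]
 [ 91 116 124 107  93  99 113 113  96]]
0.052 [384.5 193.7]
[[ 75  69  74  97 111  98  68  59  64]
 [105  89  88 106 106  84  58  61  65]
 [131 109 104 113 106  78  57  60  65]
 [137 114 113 121 112  94  80  81  77]
 [136 117 117 121 112 106 123 129 115]
 [140 124 115 109 105 125 149 152 142]
 [141 123 102  83  95 133 155 159 148]]
top 34
0.008 [383.3 198.6]
[[151 157 140 124 115 109 105 125 149]
 [154 155 141 123 102  83  95 133 155]
 [153 148 132 114  86  66  90 134 155]
 [152 143 126 101  65  59  96 139 153]
 [150 136 118  88  55  80 125 148 154]
 [142 128 115  89  72 106 142 156 153]
 [133 124 114  97  88 117 145 154 148]]
0.052 [383.5 188.3]
[[104  76  66  64  65  65  75  95  94]
 [ 90  70  65  66  62  70  92 105  99]
 [ 75  61  65  67  66  75 100 110  92]
 [ 64  61  64  66  68  87 108 104  78]
 [ 57  59  66  63  73  98 110  95  71]
 [ 51  62  64  66  81 108 106  80  62]
 [ 67  75  69  74  97 111  98  68  59]]
```

The gate leaf's profile matches its shut reference, the vial is about 100 mm past the gate, and the stoppers' dark spots match the pan height rather than bar height. Handing in.

```bash
python3 -c "
from rig import ticket
print(ticket.sign_off())"
```

```text
the job is handed in; nothing more can be done
None
```

I handed the job in at about 21 s; no verdict came back. My last images showed the stoppers in the pan, the vial about 100 mm past the shut gate, and the tray lowered (tray judged from the arm's pose at release).

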